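Clamp a spice jar in the labelling stand with a slip-clutch thumbscrew

TASK

Stand the red-capped spice jar upright on the labelling stand, between its V-shaped rest and the sprung pad. Then turn the black thumb knob clockwise (seen from above), in several grips if need be, until the pad has pushed the jar home into the V and the knob's clutch just begins to slip, and stop at that first slip: turning on for more than about a ninth of a turn (40 degrees) while it slips counts as overrunning it. Let go, leave the jar clamped upright, and leave the other things where they are.

Things in the scene. Friction and masses are not known exactly. Their poses are not given: they have to be found in the camera images.
- salt: The spice jar with the RED cap, the one to be clamped: clear body 42 mm across, cap 44 mm across from 85 mm to 105 mm height, 105 mm tall, about 0.11 kg, loose, upright on the table. Origin: centre of its underside; z up.
- chili: A bystander: spice jar with yellow cap with green top, 42 mm across, 106 mm tall, loose. Origin: centre of its underside.
- vanilla: A bystander: spice jar with plain yellow cap, 45 mm across, 100 mm tall, loose. Origin: centre of its underside.
- tape: A bystander: roll of tape lying flat, 100 mm across, 25 mm high. Origin: centre of its underside.
- mug: A bystander: white dotted mug, 82 mm across, 91 mm tall. Origin: centre of its underside.
- timer: A bystander: red and white kitchen timer, 66 mm across, 50 mm tall. Origin: centre of its underside.
- stand: Labelling stand, fixed to the table: grey base plate 90 x 200 mm, 12 mm thick, long side along its own y. At its +y end an aluminium V rest, opening towards -y, 64 mm high over the table, its top 8 mm flared; at its -y end a blue gear tower 52 x 48 mm, 74 mm high, with the black knob on top. Origin: on the table, 5 mm from the plate's middle towards the tower, z up.
- seat (a point): Where the foot of the jar's axis stands when it is home in the V: top of the base plate, 12 mm over the table, 50 mm along the stand's +y; axes as the stand's. On the -y side the pad at first leaves 7 to 12 mm free: a jar stood 2 to 5 mm short of here (towards -y) clears both. V and pad end at most 64 mm over the table: the jar's upper half stays free all round.
- pad: The sprung rubber-faced pad on the ram's end, 30 x 30 mm, centred 46 mm above the table, between tower and jar. Its spring yields 1 mm for 9 N. Origin: the stand's origin shifted along with ram and spring, not the pad itself.
- ram (a joint): How far the screw has pushed the ram towards the V, in m along the stand's +y: 0 is fully back, the pad then 12 mm off a jar that is home. 6 mm per radian of the screw; clockwise (from above) advances. It stays where it is left.
- knob_grip (a point): Point on the knob's vertical axis at the height to grip it, 105 mm over the table, 55 mm along the stand's -y. Black round knurled knob, 33 mm across, from 92 to 118 mm over the table; below it a neck 24 mm across. It keeps its height as it turns, any number of grips, clockwise to clamp, anticlockwise to draw back. Axes as the stand's (they do not turn with the knob).
- knob_top (a point): Middle of the knob's top, 119 mm over the table. The knob drives the screw through a cushion spring (1 N m/rad) and a drag clutch. The screw runs at about 0.17 N m; once the pad presses the jar into the V, torque climbs over about half a radian to 0.30 N m, where the clutch slips smoothly at constant torque. Let go, the knob springs back by up to 0.3 rad, the ram stays.
- telltale (a joint): Orange pin in the middle of the knob's top, in m: 0 flush, rises by 1.5 mm per radian of clutch slip and never goes back. 0.15 mm to 1 mm is a first slip; above 1.1 mm the clutch was overrun. Too fine to be read well: feel the torque.

How it is judged:
By the outcome, as a careful person would: the job done as asked, in the order asked, and still so for the second after the job is handed in, with the robot touching nothing.
It also fails if it takes over 64 s, if anything falls off the work surface, if the arm or the gripper's body presses on something with over 40 N, if the wrist force passes 120 N, or if a joint passes its speed limit or range.

ROBOT

A 6-joint arm with a two-finger parallel gripper is mounted at the origin on a cart in front of the work surface, level with it; the furniture and walls round the work are solid. World frame = base frame: x ahead of the robot, y to its left, z up, the work surface at z = 0. Lengths are in m, angles in degrees, forces in N, time in s.
With the tool pointing down it reaches from about 0.425 to 0.95 m from the base axis. Payload 3.5 kg.
Tool frame: the origin (TCP) lies between the finger pads; the fingertips stand 25 mm ahead of it and the grasp point (between the pads) lies 6 mm ahead of it; z points along the fingers, y is the line along which they close (so a half turn about z gives the same grasp; the last joint's range is limited). The gripper opens to 85 mm and grips with 20 to 120 N. Pads are 22 mm wide; open, the fingers measure 114 mm over their backs; the gripper's body (76 mm by 85 mm) begins 54 mm behind the grasp point. The pads swing forward as they close: fully open they stand 13 mm farther back than shut.
Start: joints at [63.713, 16.404, 90.338, -0, 73.258, -8.594], TCP at [0.205, 0.643, 0.232] pointing down, gripper open.
Joint ranges: [-158.93, 158.93], [-51.34, 127.21], [12.03, 142.37], [-87.48, 267.48], [13.55, 161.25], [-162.69, 162.69]. Speed limits (degrees/s): [159.86, 159.86, 180, 180, 180, 180].

INTERFACE

Orientations are given as [roll, pitch, yaw] about the fixed x, y, z axes, in that order (R = Rz(yaw) Ry(pitch) Rx(roll)).
In Python, from rig import arm gives the robot as it stands.
- The arm moves only by the tool arm_command, never from a script. Its argument "moves" is text: rows parted by semicolons, each of 7 numbers parted by spaces: the shift along the tool's x, y, z in mm, then the turn, a rotation vector about the tool's x, y, z in units of 5 degrees (1.0 is 5 degrees), then the finger opening in mm, from 0 to 85.4. In form: dx dy dz rx ry rz gripper; .... A call has 1 to 8 rows; each row is the pose to reach, as a shift and turn from the pose commanded when the call began, along the tool's axes at that moment; what a row does not reach only later rows make up. A row lasts 1/10 s, in which the tool goes at most 50 mm and 8.59 degrees, less where a joint would pass 70% of its speed; a pose out of reach is approached as far as the arm can. A call with a gripper value outside its range is refused whole. The fingers move at their own pace and stop on an object; "newtons" is the grip in N (left out, the last holds). Time passes only in rows, so rows that repeat a pose let the fingers close. It gives the time, the measured TCP pose, the force, the opening and the grip force at its end, in the units of the state.
- arm.observe(): the state, without advancing time (a new reading comes with each control period).
- arm.capture(name): name is "side" or "top"; returns a dict with "pixels" (384x512x3 uint8, blue, green, red), "fx", "fy", "cx", "cy" (pixels), "k1" (the pictures are not rectified: a ray, as slopes to the right and down, at radius r is drawn at 1 + k1 r^2 times it, then the intrinsics apply), "rvec" (rotation vector, rad) and "tvec" (3), from world to camera coordinates, as OpenCV has them. Camera axes: x right, y down, z forward; pixel columns grow to the right and rows downward; lengths in m; the calibration is good to about 2 mm. A picture is of the moment at which its call begins. There is no depth.
- arm.job_done(): hands the job in; it is judged then, once.
The state is a dict: "time_s": time; "joints": joint angles; "qd": joint speeds; "tau": joint torques, N m; "ee_pos": TCP position; "eef_rot": TCP orientation; "wrist_force": force on the tool from outside, world axes, zero at the start; "torque": the same for the moment, N m; "finger_gap": finger opening in m; "gripper_force": force on a finger pad.
Only numpy, scipy, OpenCV 4.12 (cv2) and the standard library are available. Lean on these libraries where they do the work, as an engineer would, in place of code of your own. Each camera call takes 0.05 s, during which the arm holds its last target. There are 200 camera calls.

## Working session

There is one attempt and no reset: what is moved stays moved. The work goes in short steps, Python scripts to look and compute and a tool call to move; the robot and the scene stay as the last step left them, time stands still between calls to the robot, and variables do not carry over. Pictures are saved under pics/ and viewed, at most 10 in all, crops included, and the job is handed in when it is done.

Besides the shell and the picture viewer there is one more tool, called after "Call:" as name(argument=value, ...), one argument or row to a line, values as JSON. arm_command: Moves the arm, as the interface text tells. Its arguments: {"type":"object","properties":{"moves":{"type":"string"},"newtons":{"type":"number"}},"required":["moves"]}

```bash
ls; mkdir -p pics; cat > h.py <<'E'
import numpy as np, cv2
from rig import arm
def cap(n,f=None):
    c=arm.capture(n); 
    c['pixels']=np.asarray(c['pixels'],np.uint8)
    if f: cv2.imwrite('pics/'+f,c['pixels'])
    return c
def ray(c,u,v):
    K=np.array([[c['fx'],0,c['cx']],[0,c['fy'],c['cy']],[0,0,1.]])
    p=cv2.undistortPoints(np.array([[[u,v]]],float),K,np.array([c['k1'],0,0,0.]))[0,0]
    # drawn at 1+k1 r^2 : same as OpenCV
    R=cv2.Rodrigues(np.array(c['rvec'],float))[0]; t=np.array(c['tvec'],float).ravel()
    return -R.T@t, R.T@np.array([p[0],p[1],1.])
def onz(c,u,v,z):
    o,d=ray(c,u,v); return o+d*(z-o[2])/d[2]
def proj(c,P):
    K=np.array([[c['fx'],0,c['cx']],[0,c['fy'],c['cy']],[0,0,1.]])
    return cv2.projectPoints(np.array(P,float).reshape(-1,1,3),np.array(c['rvec'],float),np.array(c['tvec'],float),K,np.array([c['k1'],0,0,0.]))[0][:,0]
E
python3 - <<'E'
from h import *
t=cap('top'); s=cap('side')
cv2.imwrite('pics/a_top.png',cv2.resize(t['pixels'],(800,600)));cv2.imwrite('pics/a_side.png',cv2.resize(s['pixels'],(800,600)))
for c in(t,s): print(ray(c,256,192),c['fx'],c['k1'])
print(arm.observe())
E
```

```text
pics
(array([-0.16903362,  0.06799791,  1.63014685]), array([ 0.42792113, -0.04936627, -0.9024783 ])) 489.8676751967855 -0.10796944554348041
(array([0.50506783, 1.41156393, 0.66755964]), array([ 0.04794307, -0.9269238 , -0.37233367])) 474.99219764982143 -0.12628708762906607
{'time_s': 0.1, 'joints': array([ 6.37119665e+01,  1.64503033e+01,  9.04145438e+01, -1.01787965e-03,
        7.32580646e+01, -8.59407807e+00]), 'qd': array([ 0.06224884, -0.05854271, -0.16873078, -0.05204336, -0.17126133,
        0.01915725]), 'tau': array([ 4.61096788e-04, -4.07289577e+01, -2.93700939e+01, -1.71313291e-04,
        3.39056649e-03,  1.62060292e-05]), 'ee_pos': array([0.20486235, 0.64254088, 0.23096176]), 'eef_rot': array([-1.79878323e+02, -1.74039076e-02,  1.62306320e+02]), 'wrist_force': array([0.00612285, 0.76373272, 0.79744887]), 'torque': array([-0.00250897,  0.00812033,  0.00610941]), 'gripper_force': 0.0, 'finger_gap': 0.0856068379553381}
```

View pics/a_top.png

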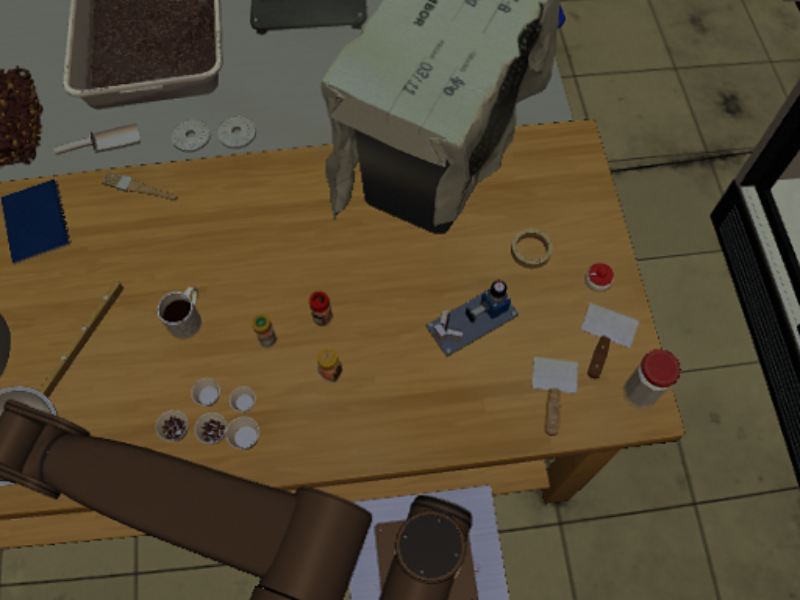

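View pics/a_side.png

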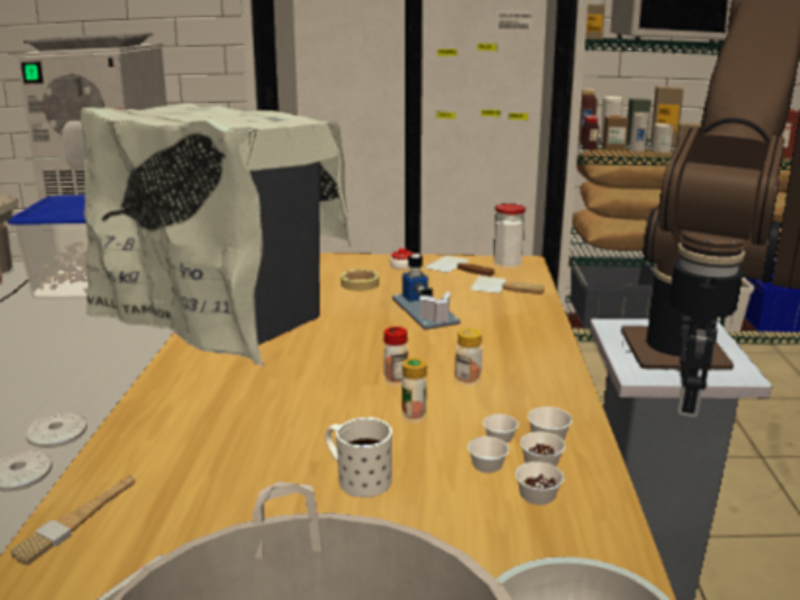

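The top view shows salt at about (320,308) in the 800-px picture, the stand at (430–518, 283–353) with its knob at (498,290). The V points towards the left (world +y) and the box is behind. The side view shows the same things, with salt at (396,350) and the knob at (415,262).

```bash
python3 - <<'E'
from h import *
t=cap('top'); s=cap('side')
def blob(c,m,box):
    x0,y0,x1,y1=box; z=np.zeros(m.shape,np.uint8); z[y0:y1,x0:x1]=m[y0:y1,x0:x1]
    n,l,st,ce=cv2.connectedComponentsWithStats(z); i=1+st[1:,4].argmax(); return ce[i],st[i]
def red(c):
    b,g,r=[c['pixels'][...,i].astype(int) for i in range(3)]; return ((r>80)&(g<r*.4)&(b<r*.4)).astype(np.uint8)
def dark(c): return (c['pixels'].max(2)<45).astype(np.uint8)
def blue(c):
    b,g,r=[c['pixels'][...,i].astype(int) for i in range(3)]; return ((b>r*1.25)).astype(np.uint8)
for n,c,rb,kb in(('t',t,(190,175,225,215),(305,170,335,200)),('s',s,(240,200,265,230),(255,155,280,175))):
    ce,st=blob(c,red(c),rb); print(n,'red',ce,st,onz(c,*ce,.095))
    ce,st=blob(c,dark(c),kb); print(n,'knob',ce,st,onz(c,*ce,.105))
m=blue(t); z=np.zeros_like(m); z[170:235,265:340]=m[170:235,265:340]
cnt=max(cv2.findContours(z,0,2)[0],key=cv2.contourArea); ap=cv2.approxPolyDP(cnt,2,True)[:,0]
for p in ap: print(p,onz(t,*p,.012).round(4))
a=cv2.resize(t['pixels'][170:235,262:337],(450,390),interpolation=2); b=cv2.resize(s['pixels'][155:215,240:300],(390,390),interpolation=2)
cv2.imwrite('pics/b.png',np.hstack([a,b])[:, :800])
E
```

```text
t red [203.55555556 191.84722222] [198 187  13  10  72] [0.58154442 0.16506683 0.095     ]
t knob [316.60588235 191.57058824] [307 180  20  20 170] [ 0.53039904 -0.22347829  0.105     ]
s red [252.5971223  214.74100719] [246 209  14  12 139] [0.57961595 0.16308916 0.095     ]
s knob [263.91304348 157.43478261] [260 155   9   7  46] [ 0.56518755 -0.35109922  0.105     ]
[322 188] [ 0.585  -0.2635  0.012 ]
[323 192] [ 0.5685 -0.2643  0.012 ]
[316 196] [ 0.5556 -0.2359  0.012 ]
[312 190] [ 0.5814 -0.2255  0.012 ]
[313 185] [ 0.6012 -0.2327  0.012 ]
[289 199] [ 0.5557 -0.1362  0.012 ]
[286 209] [ 0.5178 -0.1196  0.012 ]
[295 210] [ 0.51   -0.1512  0.012 ]
[296 217] [ 0.4826 -0.1506  0.012 ]
[294 220] [ 0.472  -0.1417  0.012 ]
[285 218] [ 0.4836 -0.111   0.012 ]
[282 220] [ 0.4772 -0.0992  0.012 ]
[287 226] [ 0.4524 -0.1136  0.012 ]
[287 221] [ 0.4713 -0.1164  0.012 ]
[290 224] [ 0.4586 -0.1253  0.012 ]
[328 202] [ 0.5266 -0.2752  0.012 ]
[326 200] [ 0.5354 -0.2694  0.012 ]
[329 198] [ 0.5419 -0.2817  0.012 ]
```

View pics/b.png

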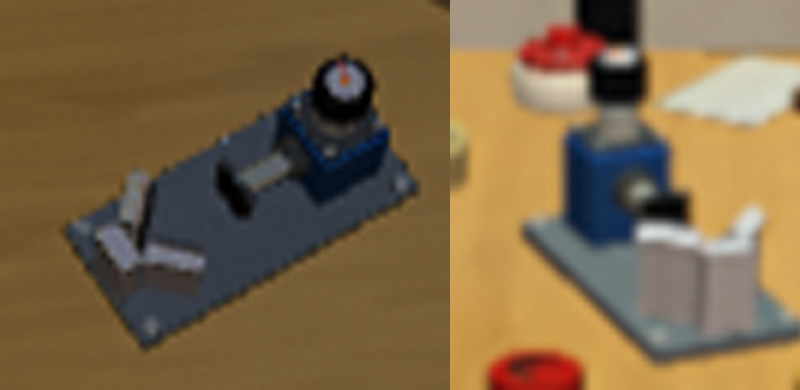

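The crops show the plate corners in top view at (273,208), (287,228) and (332,201), and the knob's orange pin at (319.3,182.5). In side view the knob centre is at about (265.7,166.5). The V is at the left end in top view.

```bash
python3 - <<'E'
from h import *
t=cap('top'); s=cap('side')
o=lambda c,u,v,z:onz(c,u,v,z)[:2]
A=o(t,273,208.3,.012);B=o(t,286.7,228,.012);C=o(t,331.7,201.2,.012)
print(A,B,C,np.linalg.norm(A-B),np.linalg.norm(B-C))
print('side corners',o(s,271.5,210.1,.012),o(s,251.2,190.1,.012))
k=o(t,319.3,182.5,.119); print('knob top',k,'side',o(s,265.7,166.5,.105))
# refine knob: white disc/black in top
px=t['pixels'].astype(int)
sub=px[176:194,310:328]; m=((sub.max(2)<40)|((sub.min(2)>90)))
y=(B-C)/np.linalg.norm(B-C); print('yaw of stand y dir', np.degrees(np.arctan2(y[1],y[0])))
mid=(A+C)/2; org=mid-5e-3*y; print('mid',mid,'org',org,'knob pred',org-.055*y,'seat',org+.05*y, 'knob from top+105*y seat', k+.105*y)
E
```

```text
[ 0.52620772 -0.07351411] [ 0.44496448 -0.11141259] [ 0.5281175  -0.28916891] 0.08964796553554552 0.19624406925432364
side corners [ 0.52866406 -0.05851245] [ 0.60840701 -0.23868871]
knob top [ 0.55710509 -0.23609088] side [ 0.55474041 -0.24198642]
yaw of stand y dir 115.06982545771517
mid [ 0.52716261 -0.18134151] org [ 0.52928122 -0.18587047] knob pred [ 0.55258596 -0.23568903] seat [ 0.5080951  -0.14058086] knob from top+105*y seat [ 0.51261423 -0.14098271]
```

```bash
cat >> h.py <<'E'
from scipy.spatial.transform import Rotation as Rn
def togo(p,yaw):
    "shift (mm, tool axes) and rotvec (5deg units) from measured pose to TCP p, tool down with yaw"
    o=arm.observe(); R=Rn.from_euler('xyz',o['eef_rot'],degrees=True)
    d=R.inv().apply(np.array(p)-o['ee_pos'])*1000
    r=(R.inv()*Rn.from_euler('xyz',[180,0,yaw],degrees=True)).as_rotvec(degrees=True)/5
    print('go',d.round(1),r.round(2),'len',np.linalg.norm(d).round(),'rot',(5*np.linalg.norm(r)).round(),'at',o['ee_pos'].round(4),o['eef_rot'].round(1),'j6',o['joints'][5].round(1))
E
python3 - <<'E'
from h import *
t=cap('top'); s=cap('side')
print('chili',onz(t,263*.64,325*.64,.1),'vanilla',onz(t,328*.64,357*.64,.09), 'box near', onz(t,400*.64,228*.64,0))
# orange pin
px=t['pixels'].astype(int); w=np.clip(px[...,2]-np.maximum(px[...,0],px[...,1])-15,0,None).astype(float)
z=np.zeros_like(w); z[178:188,314:325]=w[178:188,314:325]
yy,xx=np.mgrid[:384,:512]; u,v=(z*xx).sum()/z.sum(),(z*yy).sum()/z.sum(); print('pin',u,v,z.sum(),onz(t,u,v,.119))
# far edge of plate: gradient along normal, subpixel
g=cv2.GaussianBlur(t['pixels'],(0,0),.7).astype(float); f=g[...,2]-g[...,0]  # r-b: wood high, plate low
def edge(p,q,n=30,h=3):
    p,q=np.array(p,float),np.array(q,float); d=(q-p)/np.linalg.norm(q-p); nn=np.array([d[1],-d[0]]); P=[]
    for a in np.linspace(.1,.9,n):
        c=p+a*(q-p); ss=np.linspace(-h,h,61); xy=(c+ss[:,None]*nn).astype(np.float32)
        val=cv2.remap(f.astype(np.float32),xy[None,:,0].copy(),xy[None,:,1].copy(),1)[0]
        gr=np.abs(np.gradient(val)); P.append(c+nn*(gr*ss).sum()/gr.sum())
    return P
E1=np.array([onz(t,*p,.012)[:2] for p in edge((273,208.3),(306,189.5))])
l=cv2.fitLine(E1.astype(np.float32),cv2.DIST_HUBER,0,1e-4,1e-4).ravel(); print('far edge',l,'ang',np.degrees(np.arctan2(l[1],l[0])))
E2=np.array([onz(t,*p,.012)[:2] for p in edge((331.7,201.2),(327,194.5),12,2)])
E3=np.array([onz(t,*p,.0)[:2] for p in edge((286.7,228),(331.7,201.2))])
E4=np.array([onz(t,*p,.0)[:2] for p in edge((273,208.3),(286.7,228))])
for n,E in(('AD',E1),('CD',E2),('BC0',E3),('AB0',E4)):
    l=cv2.fitLine(E.astype(np.float32),cv2.DIST_HUBER,0,1e-4,1e-4).ravel(); print(n,l[2:],'ang',np.degrees(np.arctan2(l[1],l[0])))
pin=onz(t,u,v,.119)[:2]
for ang in(114,115,116):
    y=np.array([np.cos(np.radians(ang)),np.sin(np.radians(ang))]);x=np.array([y[1],-y[0]])
    print(ang,[(n,((E-pin)@x).mean().round(4),((E-pin)@y).mean().round(4)) for n,E in(('AD',E1),('CD',E2),('BC',E3),('AB',E4))])
togo([.581,.164,.20],150)
E
```

```text
chili [0.53257301 0.28946133 0.1       ] vanilla [0.44479607 0.15422732 0.09      ] box near [ 0.79986563 -0.04483994  0.        ]
pin 319.56 180.5225 400.0 [ 0.56454491 -0.23833524  0.119     ]
far edge [ 0.41806465 -0.9084173   0.55995256 -0.13932195] ang -65.28754
AD [ 0.55995256 -0.13932195] ang -65.28754
CD [ 0.54236513 -0.28354615] ang 22.745033
BC0 [ 0.5048486  -0.22756794] ang -65.70384
AB0 [ 0.493441   -0.08945598] ang 24.390772
114 [('AD', np.float64(0.0359), np.float64(0.0947)), ('CD', np.float64(-0.0384), np.float64(-0.0323)), ('BC', np.float64(-0.0503), np.float64(0.0636)), ('AB', np.float64(-0.0094), np.float64(0.1649))]
115 [('AD', np.float64(0.0376), np.float64(0.094)), ('CD', np.float64(-0.039), np.float64(-0.0316)), ('BC', np.float64(-0.0492), np.float64(0.0645)), ('AB', np.float64(-0.0065), np.float64(0.1651))]
116 [('AD', np.float64(0.0392), np.float64(0.0934)), ('CD', np.float64(-0.0395), np.float64(-0.0309)), ('BC', np.float64(-0.0481), np.float64(0.0653)), ('AB', np.float64(-0.0037), np.float64(0.1651))]
go [-503.7 -342.1   32.1] [-0.   -0.    2.46] len 610.0 rot 12.0 at [0.2051 0.643  0.232 ] [-180.    -0.   162.3] j6 -8.6
```

Call:
arm_command(
  moves="-504 -342 32 0 0 -8.5 85; -504 -342 32 0 0 -8.5 85; -504 -342 32 0 0 -8.5 85; -504 -342 32 0 0 -8.5 85; -504 -342 32 0 0 -8.5 85; -504 -342 32 0 0 -8.5 85; -504 -342 32 0 0 -8.5 85; -504 -342 32 0 0 -8.5 85",
)

```text
time_s: 1.2
ee_pos: [0.4471, 0.3349, 0.2121]
eef_rot: [180.0, 0.1, -155.2]
wrist_force: [1.0, 0.1, 0.7]
finger_gap: 0.0851
gripper_force: 0.0
```

```bash
python3 -c "
from h import *
togo([.581,.164,.089],205)"
```

```text
go [ -49.7 -211.4  123.1] [ 0.    0.01 -0.04] len 250.0 rot 0.0 at [0.4471 0.3349 0.2121] [ 1.800e+02  1.000e-01 -1.552e+02] j6 -88.4
```

Call:
arm_command(
  moves="-50 -211 30 0 0 0 85; -50 -211 30 0 0 0 85; -50 -211 30 0 0 0 85; -50 -211 30 0 0 0 85; -50 -211 30 0 0 0 70; -50 -211 60 0 0 0 70; -50 -211 90 0 0 0 70; -50 -211 111 0 0 0 70",
  newtons=20,
)

```text
time_s: 2.0
ee_pos: [0.579, 0.1661, 0.0988]
eef_rot: [179.9, -0.1, -155.2]
wrist_force: [-0.7, -0.6, -0.3]
finger_gap: 0.07
gripper_force: 0.0
```

```bash
python3 -c "
from h import *
togo([.581,.164,.101],205)
s=cap('side');t=cap('top')
cv2.imwrite('pics/c.png',np.hstack([cv2.resize(t['pixels'][165:235,165:235],(400,400),interpolation=2),cv2.resize(s['pixels'][180:250,215:285],(400,400),interpolation=2)]))"
```

```text
go [-0.9 -2.7 -2.2] [ 0.01 -0.02 -0.04] len 4.0 rot 0.0 at [0.579  0.1661 0.0988] [ 1.799e+02 -1.000e-01 -1.552e+02] j6 -108.4
```

View pics/c.png

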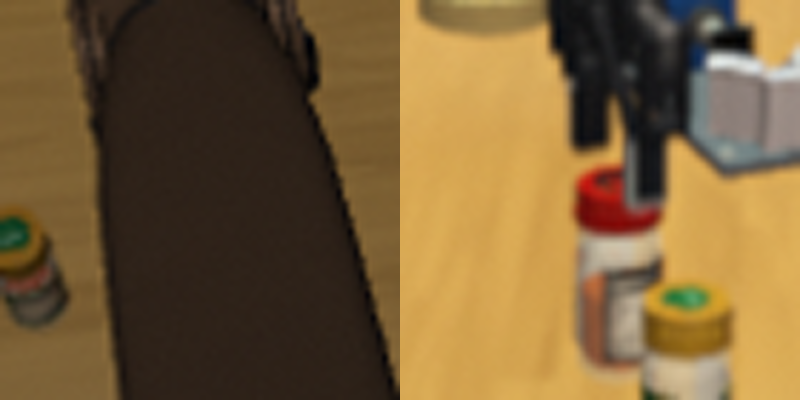

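The fingers stand either side of the red cap (near finger at about (650,180) in the crop). I close lightly to centre the jar.

Call:
arm_command(
  moves="0 -2 -2 0 0 0 40; 0 -2 -2 0 0 0 40; 0 -2 -2 0 0 0 40; 0 -2 -2 0 0 0 40; 0 -2 -2 0 0 0 40; 0 -2 -2 0 0 0 40",
  newtons=20,
)

```text
time_s: 2.7
ee_pos: [0.5819, 0.1645, 0.1045]
eef_rot: [-180.0, 0.2, -155.2]
wrist_force: [-0.4, 0.3, 5.5]
finger_gap: 0.0399
gripper_force: 3.0
```

```bash
python3 -c "
from h import *
s=cap('side')
cv2.imwrite('pics/d.png',cv2.resize(s['pixels'][180:250,205:285],(800,560),interpolation=2));print(arm.observe())"
```

```text
{'time_s': 2.75, 'joints': array([ 6.16994371e+00,  1.52935163e+01,  1.05966274e+02,  2.04465569e-02,
        5.85809463e+01, -1.08642959e+02]), 'qd': array([-0.06808674,  0.11304081, -0.00116284, -0.06968688, -0.08228491,
       -0.01539824]), 'tau': array([-2.67929044e-01, -3.30252671e+01, -2.32956541e+01, -1.32689201e-01,
       -1.33759920e-01,  1.92553620e-03]), 'ee_pos': array([0.58192809, 0.16447273, 0.10452246]), 'eef_rot': array([-1.79965650e+02,  1.56492444e-01, -1.55197685e+02]), 'wrist_force': array([-0.65101742,  0.62793888,  6.19278055]), 'torque': array([0.15246281, 0.14010055, 0.02769409]), 'gripper_force': 2.9295164078939706, 'finger_gap': 0.03994574166301642}
```

View pics/d.png

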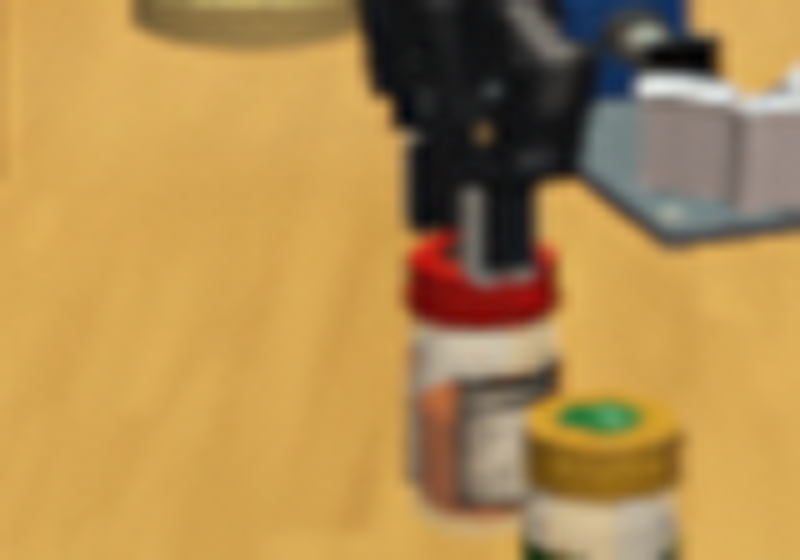

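The near finger's tip seems to sit on the cap's top rather than beside it (crop (505,280)), and there is 5.5 N upward. I check this against the calibration.

```bash
python3 -c "
from h import *
s=cap('side');o=arm.observe();e=o['ee_pos'];a=np.radians(o['eef_rot'][2]);d=np.array([np.sin(a),-np.cos(a),0])
f=lambda P:((proj(s,[P])[0]-[205,180])*[10,8]).round()
for k in(-.02,-.03,.02,.03):
  for z in(.0,-.025): print(k,z,f(e+k*d+[0,0,z]))
for z in(0,.085,.105): print('jar',z,f([.581,.164,z]))
px=s['pixels'].astype(int);m=((px[...,2]>80)&(px[...,1]<.4*px[...,2])).astype(np.uint8)
m[:205]=0;m[230:]=0;m[:,:240]=0;m[:,265:]=0;print(cv2.boundingRect(m))
"
```

```text
-0.02 0.0 [442. 234.]
-0.02 -0.025 [443. 297.]
-0.03 0.0 [430. 224.]
-0.03 -0.025 [431. 286.]
0.02 0.0 [493. 277.]
0.02 -0.025 [493. 340.]
0.03 0.0 [506. 288.]
0.03 -0.025 [506. 351.]
jar 0 [473. 512.]
jar 0.085 [471. 304.]
jar 0.105 [471. 254.]
(246, 209, 14, 12)
```

```bash
python3 -c "
from h import *
s=cap('side')
P=lambda *p:proj(s,[p])[0].round(1)
# start: yaw162.3, near finger
a=np.radians(162.3);d=np.array([np.sin(a),-np.cos(a),0])
for k in(-.045,.045):
  for z in(.232,.219,.207,.194): print('start',k,z,P(*(np.array([.205,.643,z])+k*d)), 'obs ~ 441.6,263.7')
a=np.radians(-155.2);d=np.array([np.sin(a),-np.cos(a),0])
for k in(-.04,.04):
  for z in(.099,.086,.074): print('c',k,z,P(*(np.array([.579,.1661,z])+k*d)),'obs 258.7,215.9 (near), far 247,206')
"
```

```text
start -0.045 0.232 [439.4 247.6] obs ~ 441.6,263.7
start -0.045 0.219 [438.4 253.5] obs ~ 441.6,263.7
start -0.045 0.207 [437.5 258.9] obs ~ 441.6,263.7
start -0.045 0.194 [436.5 264.6] obs ~ 441.6,263.7
start 0.045 0.232 [438.7 270.5] obs ~ 441.6,263.7
start 0.045 0.219 [437.6 276.8] obs ~ 441.6,263.7
start 0.045 0.207 [436.6 282.5] obs ~ 441.6,263.7
start 0.045 0.194 [435.5 288.7] obs ~ 441.6,263.7
c -0.04 0.099 [247.8 208.7] obs 258.7,215.9 (near), far 247,206
c -0.04 0.086 [247.8 212.7] obs 258.7,215.9 (near), far 247,206
c -0.04 0.074 [247.8 216.4] obs 258.7,215.9 (near), far 247,206
c 0.04 0.099 [258.  219.4] obs 258.7,215.9 (near), far 247,206
c 0.04 0.086 [258.  223.6] obs 258.7,215.9 (near), far 247,206
c 0.04 0.074 [258.  227.4] obs 258.7,215.9 (near), far 247,206
```

Measured: at 40 mm opening the fingertips lie level with the reported TCP height, so the tips reach about 25 mm less than stated (contact at z 0.105 with ee_z 0.1045). The jar has not moved. I lift, open, and go 25 mm deeper.

Call:
arm_command(
  moves="0 0 -20 0 0 0 70; 0 0 -20 0 0 0 70; 0 0 -20 0 0 0 70; 0 0 -20 0 0 0 70; 0 0 5 0 0 0 70; 0 0 25 0 0 0 70; 0 0 25 0 0 0 70; 0 0 25 0 0 0 60",
)

```text
time_s: 3.65
ee_pos: [0.5802, 0.1641, 0.0768]
eef_rot: [180.0, -0.1, -155.2]
wrist_force: [0.2, -0.4, 0.6]
finger_gap: 0.0601
gripper_force: 0.0
```

Call:
arm_command(
  moves="0 0 0 0 0 0 40; 0 0 0 0 0 0 40; 0 0 0 0 0 0 40; 0 0 0 0 0 0 40",
  newtons=20,
)

```text
time_s: 4.05
ee_pos: [0.5817, 0.1643, 0.079]
eef_rot: [-180.0, 0.1, -155.2]
wrist_force: [-0.3, 0.4, 3.1]
finger_gap: 0.0434
gripper_force: 20.9
```

Call:
arm_command(
  moves="0 0 0 0 0 0 70; 0 0 0 0 0 0 70; 0 0 0 0 0 0 70; 0 0 0 0 0 6 70; 0 0 0 0 0 6 70; 0 0 0 0 0 6 70; 0 0 0 0 0 6 70; 0 0 0 0 0 6 70",
)

```text
time_s: 4.85
ee_pos: [0.5807, 0.1642, 0.0775]
eef_rot: [-180.0, -0.0, 174.8]
wrist_force: [-0.3, 0.0, -0.7]
finger_gap: 0.0705
gripper_force: 0.0
```

Call:
arm_command(
  moves="0 0 0 0 0 12 70; 0 0 0 0 0 12 70; 0 0 0 0 0 12 70; 0 0 0 0 0 12 70; 0 0 0 0 0 12 70; 0 0 0 0 0 12 70; 0 0 0 0 0 12 70; 0 0 0 0 0 12 70",
)

```text
time_s: 5.65
ee_pos: [0.5807, 0.1642, 0.0776]
eef_rot: [-180.0, -0.0, 114.9]
wrist_force: [0.3, 0.3, 0.1]
finger_gap: 0.07
gripper_force: 0.0
```

Call:
arm_command(
  moves="0 0 0 0 0 0 40; 0 0 0 0 0 0 40; 0 0 0 0 0 0 40; 0 0 0 0 0 0 40; 0 0 0 0 0 0 40",
  newtons=50,
)

```text
time_s: 6.15
ee_pos: [0.581, 0.1642, 0.078]
eef_rot: [180.0, 0.0, 114.8]
wrist_force: [-0.4, 0.4, 1.8]
finger_gap: 0.0421
gripper_force: 50.7
```

```bash
python3 -c "
from h import *
togo([.5120,-.1395,.16],115)"
```

```text
go [-246.6 -190.2  -82. ] [ 0.    0.   -0.03] len 322.0 rot 0.0 at [0.581  0.1642 0.078 ] [180.    0.  114.8] j6 -18.7
```

Call:
arm_command(
  moves="0 0 -45 0 0 0 40; 0 0 -87 0 0 0 40; -60 -48 -87 0 0 0 40; -120 -95 -87 0 0 0 40; -160 -125 -87 0 0 0 40; -200 -155 -87 0 0 0 40; -230 -180 -87 0 0 0 40; -250 -190 -87 0 0 0 40",
)

```text
time_s: 6.95
ee_pos: [0.5143, -0.1299, 0.1643]
eef_rot: [-180.0, -0.0, 114.8]
wrist_force: [0.6, -1.0, -0.6]
finger_gap: 0.0428
gripper_force: 51.3
```

```bash
python3 -c "
from h import *
togo([.5135,-.1427,.165],114.8)
t=cap('top');s=cap('side');px=s['pixels'].astype(int)
cv2.imwrite('pics/e.png',np.hstack([cv2.resize(t['pixels'][165:235,262:337],(400,400),interpolation=2),cv2.resize(s['pixels'][135:215,235:315],(400,400),interpolation=2)]))
e=arm.observe()['ee_pos']
for n,c in(('t',t),('s',s)):print(n,proj(c,[e,e+[0,0,.017],e-[0,0,.0775]]).round(1))
m=((px[...,2]>80)&(px[...,1]<.4*px[...,2])&(px[...,0]<.4*px[...,2])).astype(np.uint8);m[:130]=0;m[215:]=0;m[:,:262]=0;m[:,310:]=0;print(cv2.boundingRect(m))
"
```

```text
go [-11.2  -6.1  -0.7] [-0.   -0.01  0.01] len 13.0 rot 0.0 at [ 0.5143 -0.1299  0.1643] [-180.    -0.   114.8] j6 -50.0
t [[292.7 191. ]
 [293.1 188.8]
 [291.3 200.7]]
s [[276.5 160.3]
 [276.6 155.6]
 [276.2 181.6]]
(262, 151, 22, 12)
```

View pics/e.png

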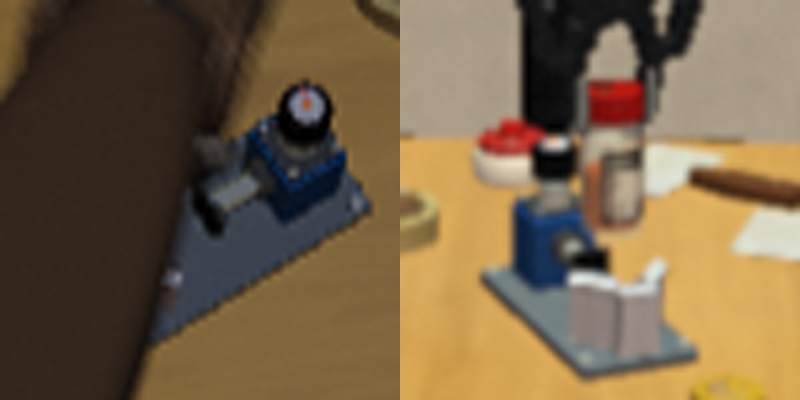

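The side crop shows the jar held upright at x≈615, cap rows 80–122, with the V's outer apex line at x≈618 and the knob at x≈553. The arm hides the V in top view. I check these against projections.

```bash
python3 -c "
from h import *
s=cap('side');t=cap('top')
mid=np.array([.5310,-.1803])
f=lambda p,z:((proj(s,[[p[0],p[1],z]])[0]-[235,135]+.5)*5+[400,0]).round()
for ang in(114.5,115.3):
  y=np.array([np.cos(np.radians(ang)),np.sin(np.radians(ang))]);x=np.array([y[1],-y[0]])
  print(ang,'knob',f(mid-.06*y,.105),'obs 553,160','Vapex',f(mid+.081*y,.03),'obs 618,325','A',f(mid+.1*y+.045*x,.012),'obs 586,368','B',f(mid+.1*y-.045*x,.012),'obs 695,352','D',f(mid-.1*y+.045*x,.012),'obs 483,275')
e=arm.observe()['ee_pos']
print('jar cap',f(e[:2],e[2]+.0175),'obs 615,101','bot',f(e[:2],e[2]-.0775),'obs ~612,222')
"
```

```text
114.5 knob [554. 163.] obs 553,160 Vapex [632. 327.] obs 618,325 A [583. 371.] obs 586,368 B [702. 351.] obs 695,352 D [478. 271.] obs 483,275
115.3 knob [553. 163.] obs 553,160 Vapex [633. 327.] obs 618,325 A [585. 371.] obs 586,368 B [703. 351.] obs 695,352 D [477. 272.] obs 483,275
jar cap [610. 107.] obs 615,101 bot [608. 238.] obs ~612,222
```

```bash
python3 -c "
from h import *
for i in range(2):
  s=cap('side');px=s['pixels'].astype(int);e=arm.observe()['ee_pos']
  m=((px[...,2]>70)&(px[...,1]<.45*px[...,2])&(px[...,0]<.45*px[...,2])).astype(np.uint8);m[:148]=0;m[163:]=0;m[:,:268]=0;m[:,292:]=0
  M=cv2.moments(m,True);print(e,cv2.boundingRect(m),M['m10']/M['m00'],M['m01']/M['m00'],'pred',proj(s,[e+[0,0,.0175]]))
"
```

```text
[ 0.51527891 -0.12821629  0.16423095] (272, 152, 12, 9) 277.50602409638554 155.710843373494 pred [[276.38581879 156.04750685]]
[ 0.51543933 -0.1275188   0.16425526] (272, 152, 11, 9) 277.33720930232556 155.9418604651163 pred [[276.33634628 156.10189929]]
```

```bash
python3 -c "
from h import *
togo([.5135,-.1427,.0905],114.8)"
```

```text
go [-13.   -8.1  73.7] [-0.   -0.01  0.01] len 75.0 rot 0.0 at [ 0.5154 -0.1275  0.1643] [-1.800e+02 -1.000e-01  1.149e+02] j6 -49.7
```

Call:
arm_command(
  moves="-13 -8 0 0 0 0 40; -13 -8 0 0 0 0 40; -13 -8 8 0 0 0 40; -13 -8 16 0 0 0 40; -13 -8 22 0 0 0 40; -13 -8 28 0 0 0 40; -13 -8 34 0 0 0 40; -13 -8 34 0 0 0 40",
)

```text
time_s: 8.05
ee_pos: [0.5133, -0.1434, 0.1295]
eef_rot: [-180.0, -0.1, 114.8]
wrist_force: [1.1, 0.0, -0.7]
finger_gap: 0.0421
gripper_force: 51.3
```

```bash
python3 -c "
from h import *
togo([.5135,-.1427,.0905],114.8);print(arm.observe()['wrist_force'],arm.observe()['torque'])"
```

```text
go [ 0.5  0.5 39. ] [-0.01 -0.01  0.  ] len 39.0 rot 0.0 at [ 0.5133 -0.1434  0.1295] [-1.800e+02 -1.000e-01  1.148e+02] j6 -51.3
[ 1.12723189  0.01835815 -0.70274654] [-0.05300216 -0.09028642  0.02993482]
```

Call:
arm_command(
  moves="0 0 8 0 0 0 40; 0 0 16 0 0 0 40; 0 0 24 0 0 0 40; 0 0 30 0 0 0 40; 0 0 34 0 0 0 40; 0 0 34 0 0 0 40",
)

```text
time_s: 8.65
ee_pos: [0.5135, -0.1435, 0.096]
eef_rot: [-180.0, -0.1, 114.8]
wrist_force: [0.4, 0.1, -1.5]
finger_gap: 0.0422
gripper_force: 51.3
```

Call:
arm_command(
  moves="0 0 2 0 0 0 40; 0 0 4 0 0 0 40; 0 0 6 0 0 0 40; 0 0 6 0 0 0 40",
)

```text
time_s: 9.05
ee_pos: [0.5136, -0.1435, 0.0905]
eef_rot: [-180.0, -0.0, 114.8]
wrist_force: [0.1, -0.2, -1.1]
finger_gap: 0.0425
gripper_force: 51.3
```

Call:
arm_command(
  moves="0 0 1 0 0 0 40; 0 0 2 0 0 0 40; 0 0 2 0 0 0 40",
)

```text
time_s: 9.35
ee_pos: [0.5142, -0.1441, 0.09]
eef_rot: [-180.0, 0.1, 114.8]
wrist_force: [-2.2, -0.3, 4.9]
finger_gap: 0.0426
gripper_force: 51.8
```

Call:
arm_command(
  moves="0 0 1 0 0 0 40; 0 0 2 0 0 0 40; 0 0 2 0 0 0 40",
)

```text
time_s: 9.65
ee_pos: [0.5147, -0.1446, 0.0899]
eef_rot: [-180.0, 0.1, 114.9]
wrist_force: [-5.4, -0.1, 15.0]
finger_gap: 0.0419
gripper_force: 52.8
```

Call:
arm_command(
  moves="0 0 -4 0 0 0 40; 0 0 -4 0 0 0 40; 1 0 -4 0 0 0 40; 2 0 -4 0 0 0 40; 2 0 -4 0 0 0 40",
)

```text
time_s: 10.15
ee_pos: [0.5131, -0.1419, 0.0904]
eef_rot: [180.0, 0.0, 114.8]
wrist_force: [1.9, -0.8, -1.7]
finger_gap: 0.0423
gripper_force: 51.2
```

Call:
arm_command(
  moves="1 0 0 0 0 0 40; 2 0 0 0 0 0 40; 2 0 0 0 0 0 40",
)

```text
time_s: 10.45
ee_pos: [0.5129, -0.1405, 0.0911]
eef_rot: [179.9, 0.1, 114.8]
wrist_force: [3.6, -3.1, -2.7]
finger_gap: 0.0425
gripper_force: 51.2
```

Call:
arm_command(
  moves="1 0 0 0 0 0 40; 1 0 0 0 0 0 40; 1 0 0 0 0 0 40",
)

```text
time_s: 10.75
ee_pos: [0.5127, -0.1399, 0.0913]
eef_rot: [179.9, 0.2, 114.8]
wrist_force: [3.1, -4.2, -2.5]
finger_gap: 0.0424
gripper_force: 51.2
```

V contact found at (0.5127, −0.140), matching the measured seat. I back off 3.5 mm, set the jar down and release.

Call:
arm_command(
  moves="-2 0 0 0 0 0 40; -4 0 0 0 0 0 40; -4 0 0 0 0 0 40; -4 0 1 0 0 0 40; -4 0 1 0 0 0 40",
)

```text
time_s: 11.25
ee_pos: [0.5133, -0.1426, 0.09]
eef_rot: [-180.0, -0.0, 114.8]
wrist_force: [1.5, -0.8, 2.6]
finger_gap: 0.0425
gripper_force: 51.7
```

Call:
arm_command(
  moves="0 0 0 0 0 0 52; 0 0 0 0 0 0 60; 0 0 0 0 0 0 68; 0 0 0 0 0 0 70; 0 0 -15 0 0 0 70; 0 0 -40 0 0 0 70; 0 0 -80 0 0 0 75; 0 0 -80 0 0 0 75",
)

```text
time_s: 12.05
ee_pos: [0.5171, -0.1445, 0.1774]
eef_rot: [179.5, 0.6, 114.8]
wrist_force: [0.6, -0.5, -0.4]
finger_gap: 0.0749
gripper_force: 0.0
```

```bash
python3 -c "
from h import *
y=np.array([np.cos(np.radians(114.9)),np.sin(np.radians(114.9))]);k=np.array([.5127,-.140])-.105*y;print(k)
togo([*k,.17],217)
s=cap('side');t=cap('top')
cv2.imwrite('pics/f.png',np.hstack([cv2.resize(t['pixels'][165:235,262:337],(400,400),interpolation=2),cv2.resize(s['pixels'][135:215,235:315],(400,400),interpolation=2)]))
"
```

```text
[ 0.55690876 -0.23523962]
go [-99.   -2.    8.4] [ -0.04   0.17 -20.44] len 99.0 rot 102.0 at [ 0.5171 -0.1445  0.1774] [179.5   0.6 114.8] j6 -51.3
```

View pics/f.png

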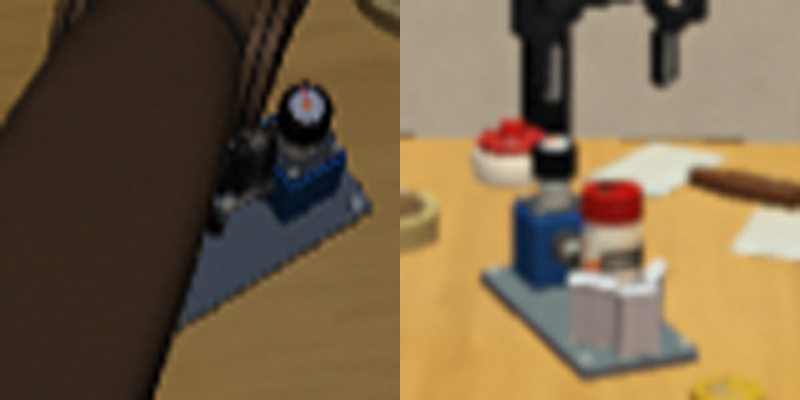

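The jar stands upright in the stand, cap at crop (612,200), with the knob at (553,158). Next, over the knob, turning the wrist back for one long grip.

Call:
arm_command(
  moves="-99 -2 3 0 0 -18 75; -99 -2 3 0 0 -18 75; -99 -2 3 0 0 -18 75; -99 -2 3 0 0 -18 75; -99 -2 3 0 0 -18 75; -99 -2 3 0 0 -18 75; -99 -2 3 0 0 -18 75; -99 -2 3 0 0 -18 70",
)

```text
time_s: 12.95
ee_pos: [0.5522, -0.2329, 0.1652]
eef_rot: [179.9, -0.2, -176.1]
wrist_force: [0.1, 0.9, -0.9]
finger_gap: 0.0704
gripper_force: 0.0
```

Call:
arm_command(
  moves="0 0 0 0 0 -4.5 70; 0 0 0 0 0 -4.5 70; 0 0 0 0 0 -4.5 70; 0 0 0 0 0 -4.5 70",
)

```text
time_s: 13.35
ee_pos: [0.5523, -0.233, 0.1654]
eef_rot: [179.9, -0.1, -154.0]
wrist_force: [0.6, -0.3, -0.4]
finger_gap: 0.0699
gripper_force: 0.0
```

```bash
python3 -c "
from h import *
togo([.5567,-.2350,.087],205);print(arm.observe()['torque'])"
```

```text
go [-3.2 -4.  78.4] [ 0.03 -0.02  0.21] len 79.0 rot 1.0 at [ 0.5523 -0.233   0.1654] [ 1.799e+02 -1.000e-01 -1.540e+02] j6 -148.6
[ 0.02637014  0.03570003 -0.03731167]
```

Call:
arm_command(
  moves="-3 -4 10 0 0 0.2 70; -3 -4 30 0 0 0.2 70; -3 -4 50 0 0 0.2 70; -3 -4 65 0 0 0.2 70; -3 -4 78 0 0 0.2 70; -3 -4 78 0 0 0.2 60; -3 -4 78 0 0 0.2 50; -3 -4 78 0 0 0.2 45",
  newtons=30,
)

```text
time_s: 14.15
ee_pos: [0.5583, -0.2362, 0.0899]
eef_rot: [-179.9, 0.1, -155.0]
wrist_force: [1.2, -0.2, 0.3]
finger_gap: 0.0454
gripper_force: 0.0
```

Call:
arm_command(
  moves="0 0 0 0 0 0 38; 0 0 0 0 0 0 30; 0 0 0 0 0 0 30; 0 0 0 0 0 0 30; 0 0 0 0 0 0 30",
)

```text
time_s: 14.65
ee_pos: [0.5577, -0.2351, 0.0902]
eef_rot: [179.9, 0.0, -154.9]
wrist_force: [-2.7, 3.6, 4.7]
finger_gap: 0.0323
gripper_force: 29.7
```

```bash
python3 -c "
from h import *
togo([.5567,-.2350,.087],205);o=arm.observe();print(o['torque'],o['wrist_force'])"
```

```text
go [0.9 0.5 3.2] [0.01 0.01 0.01] len 3.0 rot 0.0 at [ 0.5577 -0.2351  0.0902] [ 179.9    0.  -154.9] j6 -147.6
[ 0.59661665  0.39706765 -0.0128394 ] [-2.6680745   3.64348979  4.7067148 ]
```

Call:
arm_command(
  moves="0 0 0 0 0 0 28; 0 0 0 0 0 1 28; 0 0 0 0 0 2 28; 0 0 0 0 0 3 28; 0 0 0 0 0 4 28; 0 0 0 0 0 4 28",
  newtons=70,
)

```text
time_s: 15.25
ee_pos: [0.5579, -0.2357, 0.0904]
eef_rot: [-180.0, 0.0, -175.0]
wrist_force: [-2.5, 2.3, 4.6]
finger_gap: 0.0315
gripper_force: 68.7
```

```bash
cat > q.py <<'E'
from h import *
o=arm.observe();print(o['torque'].round(3),o['wrist_force'].round(1),o['ee_pos'].round(4),o['eef_rot'].round(1),o['finger_gap'],o['time_s'])
E
python3 q.py
```

```text
[0.353 0.392 0.115] [-2.5  2.3  4.6] [ 0.5579 -0.2357  0.0904] [-180.    0. -175.] 0.03148308069535309 15.25
```

Call:
arm_command(
  moves="0 0 0 0 0 1 28; 0 0 0 0 0 2 28; 0 0 0 0 0 3 28; 0 0 0 0 0 4 28",
)

```text
time_s: 15.65
ee_pos: [0.5578, -0.2364, 0.0904]
eef_rot: [-179.9, 0.1, 164.9]
wrist_force: [-2.0, -0.3, 4.4]
finger_gap: 0.0313
gripper_force: 68.8
```

```bash
python3 q.py
```

```text
[0.052 0.415 0.18 ] [-2.  -0.3  4.4] [ 0.5578 -0.2364  0.0904] [-1.799e+02  1.000e-01  1.649e+02] 0.031344181716699844 15.65
```

Call:
arm_command(
  moves="0 0 0 0 0 1 28; 0 0 0 0 0 2 28; 0 0 0 0 0 3 28; 0 0 0 0 0 4 28",
)

```text
time_s: 16.05
ee_pos: [0.5576, -0.2371, 0.0904]
eef_rot: [-179.8, 0.1, 145.0]
wrist_force: [-4.6, -1.6, 4.3]
finger_gap: 0.0314
gripper_force: 68.8
```

```bash
python3 q.py
```

```text
[-0.235  0.638  0.172] [-4.6 -1.6  4.3] [ 0.5576 -0.2371  0.0904] [-1.798e+02  1.000e-01  1.450e+02] 0.03139303542156632 16.05
```

Call:
arm_command(
  moves="0 0 0 0 0 1 28; 0 0 0 0 0 2 28; 0 0 0 0 0 3 28; 0 0 0 0 0 4 28",
)

```text
time_s: 16.45
ee_pos: [0.5571, -0.2375, 0.0904]
eef_rot: [-179.8, 0.1, 125.0]
wrist_force: [-5.3, -3.2, 5.6]
finger_gap: 0.0313
gripper_force: 68.9
```

```bash
python3 q.py
```

```text
[-0.469  0.86   0.223] [-5.3 -3.2  5.6] [ 0.5571 -0.2375  0.0904] [-1.798e+02  1.000e-01  1.250e+02] 0.03127046771458018 16.45
```

Call:
arm_command(
  moves="0 0 0 0 0 1 28; 0 0 0 0 0 2 28; 0 0 0 0 0 2 28",
)

```text
time_s: 16.75
ee_pos: [0.5568, -0.2377, 0.0904]
eef_rot: [-179.8, 0.2, 115.1]
wrist_force: [-6.7, -3.5, 6.1]
finger_gap: 0.031
gripper_force: 69.0
```

```bash
python3 q.py
```

```text
[-0.433  0.947  0.227] [-6.7 -3.5  6.1] [ 0.5568 -0.2377  0.0904] [-179.8    0.2  115.1] 0.030997030247520697 16.75
```

Call:
arm_command(
  moves="0 0 0 0 0 1 28; 0 0 0 0 0 1.6 28; 0 0 0 0 0 1.6 28",
)

```text
time_s: 17.05
ee_pos: [0.5565, -0.2378, 0.0904]
eef_rot: [-179.8, 0.2, 107.2]
wrist_force: [-5.6, -2.6, 5.0]
finger_gap: 0.0311
gripper_force: 69.0
```

```bash
python3 q.py
```

```text
[-0.534  1.09   0.237] [-5.6 -2.6  5. ] [ 0.5565 -0.2378  0.0904] [-179.8    0.2  107.2] 0.031111578605952334 17.05
```

Call:
arm_command(
  moves="0 0 0 0 0 0.8 28; 0 0 0 0 0 1.2 28; 0 0 0 0 0 1.2 28",
)

```text
time_s: 17.35
ee_pos: [0.5563, -0.2379, 0.0904]
eef_rot: [-179.8, 0.2, 101.2]
wrist_force: [-7.8, -3.3, 5.8]
finger_gap: 0.0315
gripper_force: 69.0
```

```bash
python3 q.py
```

```text
[-0.581  1.137  0.303] [-7.8 -3.3  5.8] [ 0.5563 -0.2379  0.0904] [-179.8    0.2  101.2] 0.03148377769178508 17.35
```

```bash
cat > q2.py <<'E'
from h import *
v=[]
for i in range(6): arm.capture('side'); v.append(arm.observe()['torque'][2])
o=arm.observe();print(np.mean(v).round(4),np.std(v).round(3),o['eef_rot'][2].round(1),o['joints'][5].round(1),o['time_s'])
E
python3 q2.py
```

```text
0.2794 0.042 101.2 -43.6 17.65
```

Call:
arm_command(
  moves="0 0 0 0 0 0.5 28; 0 0 0 0 0 1 28; 0 0 0 0 0 1 28",
)

```text
time_s: 17.95
ee_pos: [0.5561, -0.2379, 0.0904]
eef_rot: [-179.7, 0.2, 96.2]
wrist_force: [-7.8, -3.9, 7.0]
finger_gap: 0.031
gripper_force: 69.1
```

```bash
python3 q2.py
```

```text
0.2933 0.027 96.2 -38.6 18.25
```

```bash
sed -i 's/range(6)/range(12)/' q2.py; python3 q2.py
```

```text
0.2986 0.032 96.2 -38.6 18.85
```

Call:
arm_command(
  moves="0 0 0 0 0 0.6 28; 0 0 0 0 0 1.2 28; 0 0 0 0 0 1.2 28",
)

```text
time_s: 19.15
ee_pos: [0.5559, -0.2379, 0.0904]
eef_rot: [-179.7, 0.2, 90.2]
wrist_force: [-10.0, -3.2, 6.8]
finger_gap: 0.0313
gripper_force: 69.1
```

```bash
python3 q2.py
```

```text
0.3135 0.02 90.2 -32.6 19.75
```

Call:
arm_command(
  moves="0 0 0 0 0 0.6 28; 0 0 0 0 0 1.2 28; 0 0 0 0 0 1.2 28",
)

```text
time_s: 20.05
ee_pos: [0.5557, -0.2379, 0.0903]
eef_rot: [-179.7, 0.3, 84.2]
wrist_force: [-10.1, -3.2, 6.8]
finger_gap: 0.0316
gripper_force: 69.1
```

```bash
sed -i 's/range(12)/range(16)/' q2.py; python3 q2.py
```

```text
0.31 0.034 84.2 -26.6 20.85
```

Call:
arm_command(
  moves="0 0 0 0 0 0.6 28; 0 0 0 0 0 1.2 28; 0 0 0 0 0 1.2 28",
)

```text
time_s: 21.15
ee_pos: [0.5555, -0.2378, 0.0903]
eef_rot: [-179.7, 0.3, 78.2]
wrist_force: [-10.4, -2.5, 8.0]
finger_gap: 0.0315
gripper_force: 69.2
```

```bash
python3 q2.py
```

```text
0.301 0.029 78.2 -20.6 21.95
```

The torque has levelled off at about 0.30 N·m over 12° or more, so the clutch is slipping. I let go and rise.

Call:
arm_command(
  moves="0 0 0 0 0 0 45; 0 0 0 0 0 0 60; 0 0 0 0 0 0 70; 0 0 0 0 0 0 70; 0 0 -20 0 0 0 70; 0 0 -60 0 0 0 70; 0 0 -110 0 0 0 70; 0 0 -150 0 0 0 70",
)

```text
time_s: 22.75
ee_pos: [0.5581, -0.2357, 0.2414]
eef_rot: [179.9, 0.0, 78.1]
wrist_force: [1.4, -1.3, -0.1]
finger_gap: 0.0697
gripper_force: 0.0
```

Call:
arm_command(
  moves="-40 0 -20 0 0 0 70; -80 0 -20 0 0 0 70; -80 0 -20 0 0 0 70; -80 0 -20 0 0 0 70",
)

```text
time_s: 23.15
ee_pos: [0.5407, -0.3143, 0.2582]
eef_rot: [-180.0, -0.1, 78.0]
wrist_force: [-0.1, 0.4, 0.1]
finger_gap: 0.07
gripper_force: 0.0
```

```bash
python3 -c "
from h import *
s=cap('side');t=cap('top')
cv2.imwrite('pics/g.png',np.hstack([cv2.resize(t['pixels'][150:235,160:345],(450,400),interpolation=2),cv2.resize(s['pixels'][135:215,235:305],(350,400),interpolation=2)]))
"; python3 q.py
```

```text
[-0.028  0.002  0.016] [ 0.6  0.7 -0.2] [ 0.541  -0.3129  0.2578] [-1.799e+02 -1.000e-01  7.810e+01] 0.07029158209280442 23.25
```

View pics/g.png

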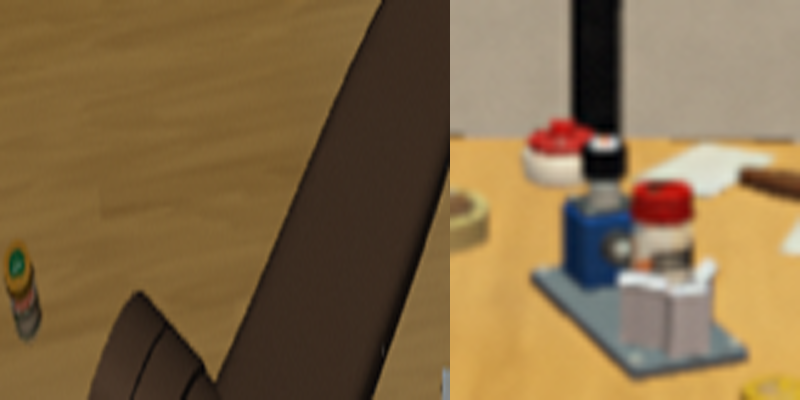

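The side crop shows the jar upright in the V, cap at crop (663,202), with nothing touching it. The chili jar and timer look unmoved.

```bash
python3 -c "
from rig import arm
print(arm.job_done())"
```

```text
the job is handed in; nothing more can be done
None
```

The red-capped jar stands clamped upright in the V. I turned the knob clockwise in one grip until the torque levelled at about 0.30 N·m, roughly 12–20° into the slip, then let go and handed the job in at about 23 s; I judged the slip by torque and didn't read the telltale pin.

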